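# Loosen the left-hand spinner nut of the blue desk fan

## Robot

A 6-joint arm with a two-finger parallel gripper is mounted at the origin on a cart in front of the work surface, level with it; the furniture and walls round the work are solid. World frame = base frame: x ahead of the robot, y to its left, z up, the work surface at z = 0. Lengths are in mm, angles in rad, forces in N, time in s.
With the tool pointing down it reaches from about 275 to 750 mm from the base axis. Payload 10.2 kg.
Tool frame: the origin (TCP) lies between the finger pads; the fingertips stand 17 mm ahead of it and the grasp point (between the pads) lies 2 mm behind it; z points along the fingers, y is the line along which they close (so a half turn about z gives the same grasp; the last joint's range is limited). The gripper opens to 85 mm and grips with 20 to 120 N. Pads are 22 mm wide; open, the fingers measure 114 mm over their backs; the gripper's body (76 mm by 85 mm) begins 54 mm behind the grasp point. The pads swing forward as they close: fully open they stand 13 mm farther back than shut.
Start: joints at [-1.512, 0.313, 1.498, -0, 1.331, -0.223], TCP at [145.981, -504.302, 212.394] pointing down, gripper open.
Joint ranges: [-2.94, 2.94], [-0.97, 2.17], [0.19, 2.56], [-1.23, 4.37], [0.02, 3.11], [-2.88, 2.88]. Speed limits (rad/s): [2.39, 2.39, 3.01, 3.14, 3.14, 3.14].

## Interface

Orientations are given as a unit quaternion [w, x, y, z].
In Python, from rig import * gives the robot as it stands.
- The arm moves only by the tool step_arm, never from a script. Its argument "commands" is text: rows parted by semicolons, each of 7 numbers parted by spaces: the opening, from 0 (shut) to 1 (fully open), then the shift along the tool's x, y, z in cm, then the turn, a rotation vector about the tool's x, y, z in rad. In form: hand x y z rx ry rz; .... A call has 1 to 20 rows; each row is the pose to reach, as a shift and turn from the pose commanded when the call began, along the tool's axes at that moment; what a row does not reach only later rows make up. A row lasts 1/12 s, in which the tool goes at most 41.7 mm and 7.16 degrees, less where a joint would pass 70% of its speed; a pose out of reach is approached as far as the arm can. A call with a gripper value outside its range is refused whole. The fingers move at their own pace and stop on an object; "newtons" is the grip in N (left out, the last holds). Time passes only in rows, so rows that repeat a pose let the fingers close. It gives the time, the measured TCP pose, the force, the opening and the grip force at its end, in the units of the state.
- sense(): the state, without advancing time (a new reading comes with each control period).
- capture(name): name is "side" or "top"; returns the picture (480x640x3 uint8, red, green, blue); there is no depth.
- camera_model(name): a dict with "mtx" (3x3 intrinsics, pixels), "eye" and "rotation" of the camera in the world. Camera axes: x right, y down, z forward; pixel columns grow to the right and rows downward; lengths in mm; the calibration is good to about 2 mm. A picture is of the moment at which its call begins. camera_model takes no time and is no camera call.
- finish_job(): hands the job in; it is judged then, once.
Trained networks look in the newest picture that a camera, given by its name, has taken for a name from the list of things; names that differ only in an ending like _2 or _b are one class to them, and where a whole thing is asked for, a point or a joint stands for the part that bears it (a point fixed in the world has none). Each returns a list of dicts, best first, with "score" (0 to 1); they miss things now and then, are a little off and sometimes report something else, mostly with a low value. They report only what shows in the picture. A call takes as long as a camera call.
- search_frame(camera, label): "rect" ([centre column, centre row, width, height] in pixels, round what is visible of it).
- trace(camera, label): "mask" (480x640 bool, what is visible of it) and "rect" ([centre column, centre row, width, height] in pixels, round what is visible of it).
- spot_point(camera, label): "xy" ([column, row] in pixels: a listed point, or the origin of a listed thing).
The state is a dict: "time_s": time; "joints": joint angles; "dq": joint speeds; "tau": joint torques, N m; "eef_pos": TCP position; "ee_rot": TCP orientation; "force": force on the tool from outside, world axes, zero at the start; "wrist_torque": the same for the moment, N m; "grip_width": opening from 0.0 (shut) to 1.0 (fully open); "grip_force": force on a finger pad.
Only numpy, scipy, OpenCV 4.12 (cv2) and the standard library are available. Lean on these libraries where they do the work, as an engineer would, in place of code of your own. Each camera call takes 0.05 s, during which the arm holds its last target. There are 200 camera calls.

## Task

Two small desk fans lie on their backs for cleaning with their front guards off. Loosen the black spinner nut on the fan with the blue blades by about 60 degrees or a little more: it has a left-hand thread, so it comes loose clockwise seen from above, and will not give the other way. Leave it sitting on its shaft, let go of it, and do not turn the spinner of the orange fan.

Things in the scene. Friction and masses are not known exactly. Their poses are not given: they have to be found in the camera images.
- spinner_blue (a joint): angle of the black spinner nut in the middle of the BLUE-bladed fan, rad: 0 is tight (as found), grows as it turns clockwise seen from above, i.e. looser; dead stop at 0 the tight way and at 1.5 the loose way. Friction about 0.12 N m all the way; it stays where it is left and does not rise noticeably
- spinner_blue_grip (a point): centre of the spinner's upright grip bar on the blue fan, on its axis, 73 mm above the desk; z up, x along the bar, turns with it. Bar 40 mm long (x), 14 thick (y), up to 12 mm above this point; 14 mm below it begins the round skirt, 42 mm wide. Fan: white wire cage, 180 mm wide, five blue blades, fixed to the desk; all but the spinner lies under 47 mm. Grip across the thickness
- spinner_orange (a joint): angle of the same spinner nut on the ORANGE-bladed fan, rad, 0 as found, same sense; to be left alone
- spinner_orange_grip (a point): the same point on the spinner of the orange-bladed fan, an otherwise identical fan beside the blue one, left or right of it

How it is judged:
By the outcome, as a careful person would: the job done as asked, in the order asked, and still so for the second after the job is handed in, with the robot touching nothing.
It also fails if it takes over 29 s, if anything falls off the work surface, if the arm or the gripper's body presses on something with over 40 N, if the wrist force passes 120 N, or if a joint passes its speed limit or range.

## Working session

There is one attempt and no reset: what is moved stays moved. The work goes in short steps, Python scripts to look and compute and a tool call to move; the robot and the scene stay as the last step left them, time stands still between calls to the robot, and variables do not carry over. Pictures are saved under pics/ and viewed, at most 10 in all, crops included, and the job is handed in when it is done.

Besides the shell and the picture viewer there is one more tool, called after "Emit:" by a JSON object that holds its "method" and its "body". step_arm: Moves the arm, as the interface text tells. Its arguments: {"type":"object","properties":{"commands":{"type":"string"},"newtons":{"type":"number"}},"required":["commands"]}

```bash
mkdir -p pics; cat > h.py <<'E'
from rig import *
import numpy as np, cv2
from scipy.spatial.transform import Rotation as R
def ray(cam,px):
    m=camera_model(cam); K=np.array(m["mtx"]); Rm=np.array(m["rotation"])
    return np.array(m["eye"]), Rm@np.linalg.inv(K)@np.array([px[0],px[1],1.])
def atz(cam,px,z):
    e,d=ray(cam,px); return e+d*(z-e[2])/d[2]
def proj(cam,p):
    m=camera_model(cam); q=np.array(m["rotation"]).T@(np.array(p)-m["eye"]); q=np.array(m["mtx"])@q; return q[:2]/q[2]
def save(cam,n):
    a=capture(cam); cv2.imwrite(f"pics/{n}.png",a[:,:,::-1]); return a
E
python3 - <<'E'
from h import *
for c in("top","side"):
    save(c,c+"0"); print(c,np.round(camera_model(c)["eye"]),np.round(camera_model(c)["rotation"],2).tolist())
    for l in("spinner_blue_grip","spinner_orange_grip"):
        for r in spot_point(c,l)[:3]: print(c,l,r["score"],np.round(r["xy"],1),np.round(atz(c,r["xy"],73),1))
s=sense();print(s["eef_pos"],s["ee_rot"],s["time_s"],R.from_quat(np.roll(s["ee_rot"],-1)).as_matrix().round(3).tolist())
E
```

```text
top [484.  -3. 934.] [-0.01, 0.71, -0.7, 0.02]Traceback (most recent call last):
  File "<stdin>", line 5, in <module>
  File "h.py", line 8, in atz
    e,d=ray(cam,px); return e+d*(z-e[2])/d[2]
        ~~~^^^^^^^^
  File "h.py", line 6, in ray
    return np.array(m["eye"]), Rm@np.linalg.inv(K)@np.array([px[0],px[1],1.])
                               ~~^~~~~~~~~~~~~~~~~
ValueError: matmul: Input operand 1 has a mismatch in its core dimension 0, with gufunc signature (n?,k),(k,m?)->(n?,m?) (size 3 is different from 4)
```

View pics/top0.png

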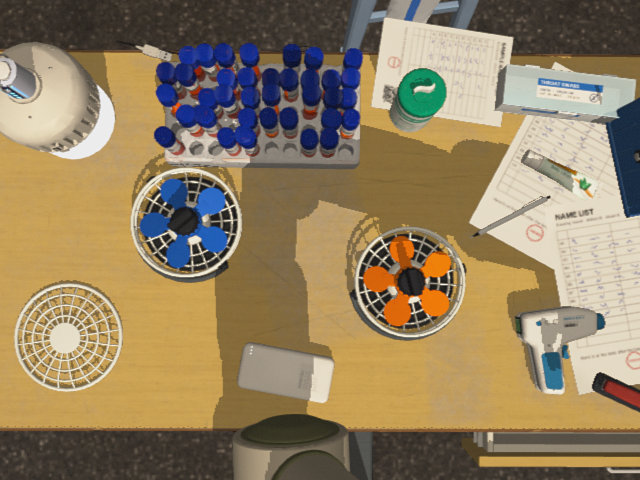

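The top picture shows the blue fan with its spinner at about (184,221), close below a rack of blue-capped tubes. The orange fan's spinner is at about (411,282). The rotation is given as a quaternion, so I'll fix the helper.

```bash
python3 - <<'E'
s=open('h.py').read().replace('np.array(m["rotation"])','R.from_quat(np.roll(m["rotation"],-1)).as_matrix()')
open('h.py','w').write(s)
E
python3 - <<'E'
from h import *
for c in("top","side"):
    a=save(c,c+"1"); print(c,np.round(camera_model(c)["eye"]))
    for l in("spinner_blue_grip","spinner_orange_grip"):
        for r in spot_point(c,l)[:3]: print(c,l,r["score"],np.round(r["xy"],1),np.round(atz(c,r["xy"],73),1))
    if c=="top": cv2.imwrite("pics/crop.png",cv2.resize(a[150:300,110:310,::-1],None,fx=4,fy=4,interpolation=cv2.INTER_CUBIC))
s=sense();print(s["eef_pos"],s["ee_rot"],s["time_s"],R.from_quat(np.roll(s["ee_rot"],-1)).as_matrix().round(3).tolist())
E
```

```text
top [484.  -3. 934.]
top spinner_blue_grip 0.84 [180.8 216.5] [563.2 181.6  73. ]
top spinner_orange_grip 0.62 [418.  280.7] [ 474.9 -165.    73. ]
side [387. 763. 405.]
side spinner_blue_grip 0.58 [268.3 303.8] [561.2 192.1  73. ]
side spinner_orange_grip 0.78 [361.3 223.4] [ 471.2 -160.    73. ]
[ 145.98633754 -504.26215582  212.3000221 ] [-1.11855225e-04  9.90087884e-01  1.40449172e-01  1.73235225e-05] 0.4 [[0.961, 0.278, 0.0], [0.278, -0.961, 0.0], [0.0, -0.0, -1.0]]
```

View pics/side1.png

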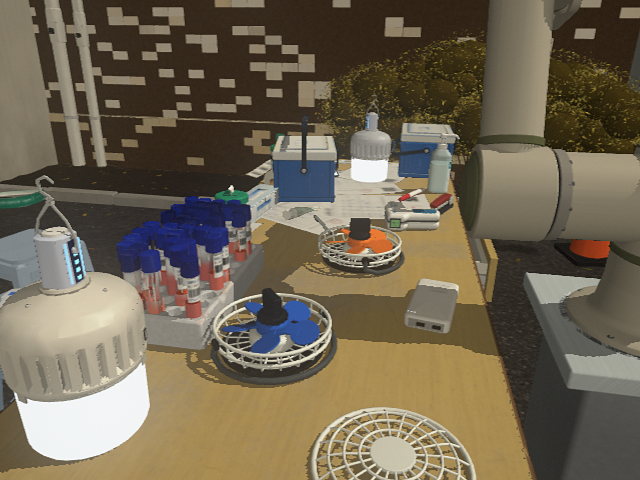

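View pics/crop.png

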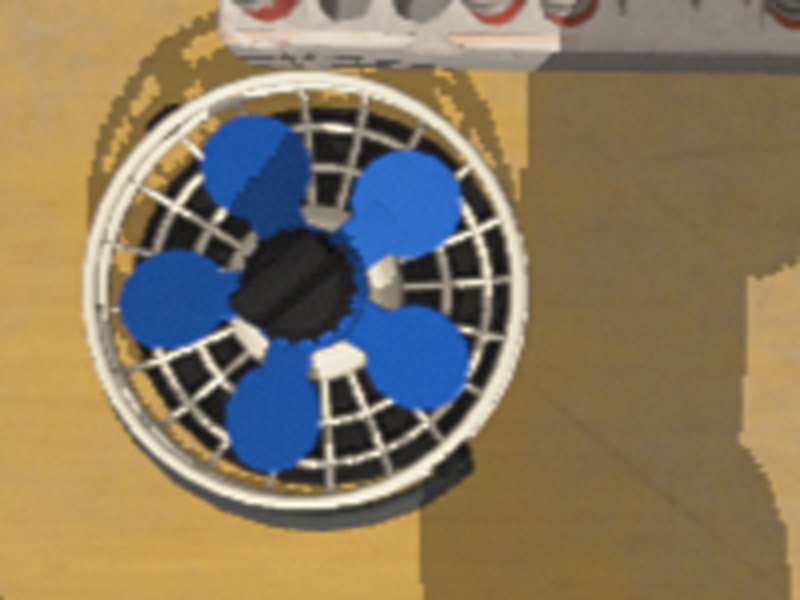

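The crop shows the spinner at about (184,221) in the full image. The bar seems to run from lower left to upper right, roughly 30-40° above the image's horizontal. I'll raise the contrast to get the bar's direction.

```bash
python3 - <<'E'
from h import *
a=cv2.imread("pics/top1.png"); b=cv2.imread("pics/side1.png")
f=lambda im:np.clip(im.astype(float)*4.5,0,255).astype(np.uint8)
A=cv2.resize(f(a[200:245,160:210]),(400,360),interpolation=cv2.INTER_CUBIC)
B=cv2.resize(f(b[275:340,240:305]),(360,360),interpolation=cv2.INTER_CUBIC)
cv2.imwrite("pics/enh.png",np.hstack([A,B]))
for p in [(184.5,221)]: print(atz("top",p,73),atz("top",p,85))
for p in [(563,178,73),(563,178,85)]: print(proj("side",p),proj("top",p))
E
```

```text
[556.73291635 176.07850359  73.        ] [555.7221588  173.58587917  85.        ]
[269.8489799  298.80366895] [183.29006638 216.69090958]
[269.63178989 291.14837695] [181.55216104 215.90183603]
```

View pics/enh.png

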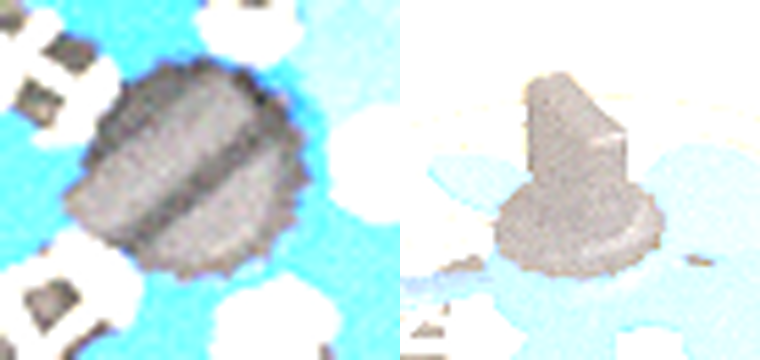

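In the enhanced top crop, the bar's light top face runs from about (171.9,226.2) to (190,210.6), centred at about (180.7,218.5). In the side crop, the top of the bar is centred near (271.5,294.5). Next I'll triangulate.

```bash
python3 - <<'E'
from h import *
e1=atz("top",(171.9,226.2),85);e2=atz("top",(190,210.6),85)
print(e1,e2,np.linalg.norm(e2-e1),(e1+e2)/2, np.degrees(np.arctan2(*(e2-e1)[1::-1])))
print("skirt",atz("top",(184.4,221.2),57))
c=(e1+e2)/2; d=(e2-e1)/np.linalg.norm(e2-e1); n=np.array([-d[1],d[0],0])
for z in(85,59):
  for s in(-20,20):
    for t in(-7,7):
      p=c+s*d+t*n; p[2]=z; q=(proj("side",p)-[240,275])*360/65+[400,0]; r=(proj("top",p)-[160,200])*8; print(z,s,t,q.round(),r.round())
a,u=ray("top",(180.7,218.5)); b,v=ray("side",(271.5,294.5))
k=np.linalg.lstsq(np.c_[u,-v],b-a,rcond=None)[0]; print(a+k[0]*u,b+k[1]*v)
E
```

```text
[547.95949966 191.42260919  85.        ] [570.83486166 166.09123275  85.        ] 34.131522367935304 [559.39718066 178.75692097  85.        ] -47.916556952492925
skirt [557.78082879 179.54219276  57.        ]
85 -20 -7 [639. 119.] [108. 250.]
85 -20 7 [588. 132.] [ 57. 191.]
85 20 -7 [567.  54.] [278. 103.]
85 20 7 [517.  67.] [227.  45.]
59 -20 -7 [641. 211.] [140. 259.]
59 -20 7 [590. 226.] [ 90. 203.]
59 20 -7 [570. 144.] [304. 117.]
59 20 7 [521. 157.] [255.  61.]
[559.57989007 179.95185775  81.12713735] [559.84430805 180.01044102  81.16305471]
```

Both views agree. The bar's axis is at about (559,179), its direction is -48° in world (132° modulo a half turn), and the skirt gives the same centre. Using yaw 132° puts j6 at about -0.42, which leaves room for the clockwise turn. Moving over the fan at constant height.

Emit:
{"method": "step_arm", "body": {"commands": "0.6 58.7 -54.1 0 0 0 -2.02;0.6 58.7 -54.1 0 0 0 -2.02;0.6 58.7 -54.1 0 0 0 -2.02;0.6 58.7 -54.1 0 0 0 -2.02;0.6 58.7 -54.1 0 0 0 -2.02;0.6 58.7 -54.1 0 0 0 -2.02;0.6 58.7 -54.1 0 0 0 -2.02;0.6 58.7 -54.1 0 0 0 -2.02;0.6 58.7 -54.1 0 0 0 -2.02;0.6 58.7 -54.1 0 0 0 -2.02;0.6 58.7 -54.1 0 0 0 -2.02;0.6 58.7 -54.1 0 0 0 -2.02;0.6 58.7 -54.1 0 0 0 -2.02;0.6 58.7 -54.1 0 0 0 -2.02;0.6 58.7 -54.1 0 0 0 -2.02;0.6 58.7 -54.1 0 0 0 -2.02;0.6 58.7 -54.1 0 0 0 -2.02;0.6 58.7 -54.1 0 0 0 -2.02;0.6 58.7 -54.1 0 0 0 -2.02;0.6 58.7 -54.1 0 0 0 -2.02", "newtons": 40}}

```text
time_s: 2.07
eef_pos: [560.7, 183.3, 211.4]
ee_rot: [-0.0, 0.406, 0.914, 0.001]
force: [0.2, 0.2, -0.4]
grip_width: 0.598
grip_force: 0.0
```

Emit:
{"method": "step_arm", "body": {"commands": "0.6 -0.2 -0.4 3 0 0 0;0.6 -0.2 -0.4 6 0 0 0;0.6 -0.2 -0.4 9 0 0 0;0.6 -0.2 -0.4 9.5 0 0 0;0.6 -0.2 -0.4 9.5 0 0 0;0.6 -0.2 -0.4 9.5 0 0 0"}}

```text
time_s: 2.57
eef_pos: [558.5, 174.3, 119.0]
ee_rot: [0.001, 0.408, 0.913, 0.0]
force: [-0.7, 0.1, 0.4]
grip_width: 0.598
grip_force: 0.0
```

```bash
python3 - <<'E'
from h import *
b=save("side","side2")
s=sense(); print(s["eef_pos"],s["force"],s["joints"])
cv2.imwrite("pics/s2c.png",cv2.resize(b[200:350,180:360,::-1],None,fx=4,fy=4,interpolation=cv2.INTER_CUBIC))
E
```

```text
[558.78799987 174.40021491 119.53667738] [ 0.54071913  0.6086719  -0.62683655] [ 1.02522697e-01  5.25161720e-01  1.43598481e+00 -1.45360209e-05
  1.17716262e+00 -6.28332854e-01]
```

View pics/s2c.png

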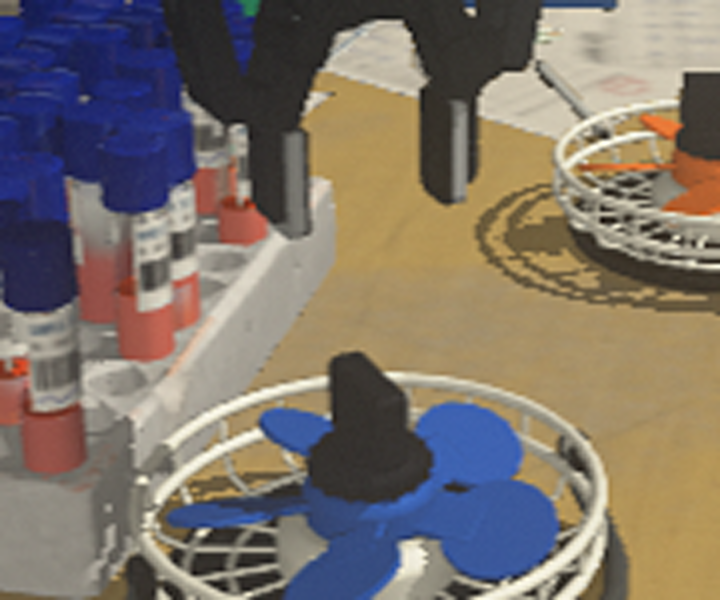

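The side crop shows both fingers well above the bar and straddling its line. The fingertips are at about (252,259) and (294,250), and the bar's top is centred at about (272,295). Using the visible fingertips, I'll work out the calibration bias in this view.

```bash
python3 - <<'E'
from h import *
t=np.array([558.8,174.4,102.5]); y=np.array([.742,.670,0])
print(proj("side",t), proj("side",t+y*28),proj("side",t-y*28))
for c in [(559,179,83),(559,175,83),(555,179,83)]: print(c,proj("side",c))
E
```

```text
[272.97608684 278.94935761] [254.34782272 283.55926764] [290.86858446 274.52152668]
(559, 179, 83) [272.25707732 293.04394999]
(559, 175, 83) [273.03921368 291.72013418]
(555, 179, 83) [275.05133912 293.32574166]
```

```bash
python3 - <<'E'
from h import *
b=save("side","side3"); a=cv2.imread("pics/side2.png")[:,:,::-1]
print(np.abs(a.astype(int)-b).max(axis=2)[200:300,180:340].mean(), sense()["eef_pos"])
c=capture("top"); 
x=np.vstack([cv2.resize(b[200:320,220:330,::-1],(550,600))]); y=cv2.resize(c[180:270,140:177+60,::-1],(250,232))
o=np.zeros((600,800,3),np.uint8); o[:,:550]=x; o[:232,550:]=y; cv2.imwrite("pics/m3.png",o)
E
```

```text
2.3298125 [558.78584169 174.43263297 119.55794227]
```

View pics/m3.png

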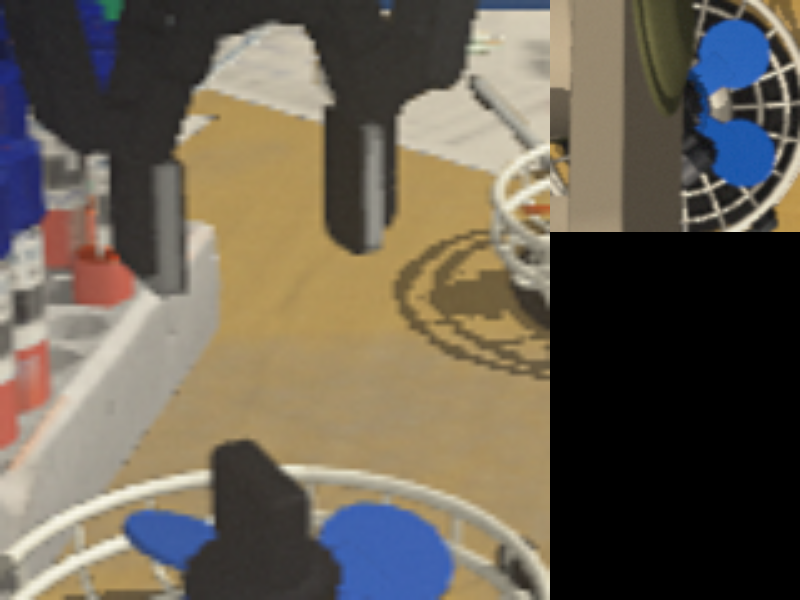

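The fingertips, at about (254,259) and (293,250), straddle the bar symmetrically in column. They sit higher in the picture than I predicted, so I'll descend in stages. I'm also undoing the lateral shift, because the first command was already on the target and the arm was only lagging.

Emit:
{"method": "step_arm", "body": {"commands": "0.6 0.3 0.3 1 0 0 0;0.6 0.3 0.3 2 0 0 0;0.6 0.3 0.3 2.5 0 0 0;0.6 0.3 0.3 2.5 0 0 0;0.6 0.3 0.3 2.5 0 0 0"}}

```text
time_s: 3.13
eef_pos: [557.8, 178.7, 91.9]
ee_rot: [-0.0, 0.408, 0.913, -0.0]
force: [0.3, -0.6, 0.1]
grip_width: 0.602
grip_force: 0.0
```

```bash
python3 - <<'E'
from h import *
b=save("side","side4"); s=sense(); print(s["eef_pos"],s["force"],s["joints"][:3])
cv2.imwrite("pics/m4.png",cv2.resize(b[200:320,220:330,::-1],(550,600)))
E
```

```text
[558.04559388 178.66075467  92.38346553] [-0.55531925 -0.444501   -0.22077708] [0.11003643 0.55868349 1.45879376]
```

View pics/m4.png

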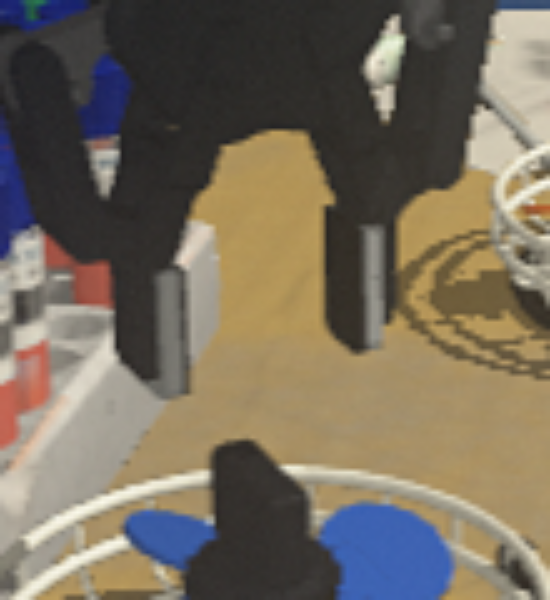

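The tips are still about 20 px (roughly 30 mm) above the bar's top, although the reported TCP z is 92. One finger showed in the top view, so I'll triangulate it from both cameras before going lower.

```bash
python3 - <<'E'
from h import *
c=capture("top"); b=cv2.imread("pics/side4.png"); 
f=lambda im:np.clip(im.astype(float)*3,0,255).astype(np.uint8)
x=cv2.resize(f(c[190:265,160:260,::-1]),(800,600),interpolation=cv2.INTER_CUBIC); cv2.imwrite("pics/t5.png",x)
t=np.array([558.1,178.7,0]); y=np.array([.742,.670,0]); xx=np.array([-.670,.742,0])
for z in(75,85,115):
  for k in(-11,11):
    for o in(25,39):
      p=t-y*o+k*xx; p[2]=z; print(z,k,o,((proj("top",p)-[160,190])*8).round(),((proj("side",p)-[220,200])*5).round())
E
```

```text
75 -11 25 [315. 303.] [327. 454.]
75 -11 39 [366. 361.] [369. 442.]
75 11 25 [223. 383.] [363. 485.]
75 11 39 [274. 441.] [407. 473.]
85 -11 25 [305. 299.] [326. 422.]
85 -11 39 [356. 357.] [369. 411.]
85 11 25 [212. 379.] [363. 454.]
85 11 39 [263. 438.] [407. 442.]
115 -11 25 [274. 285.] [325. 327.]
115 -11 39 [326. 346.] [368. 316.]
115 11 25 [177. 369.] [362. 356.]
115 11 39 [230. 430.] [407. 345.]
```

View pics/t5.png

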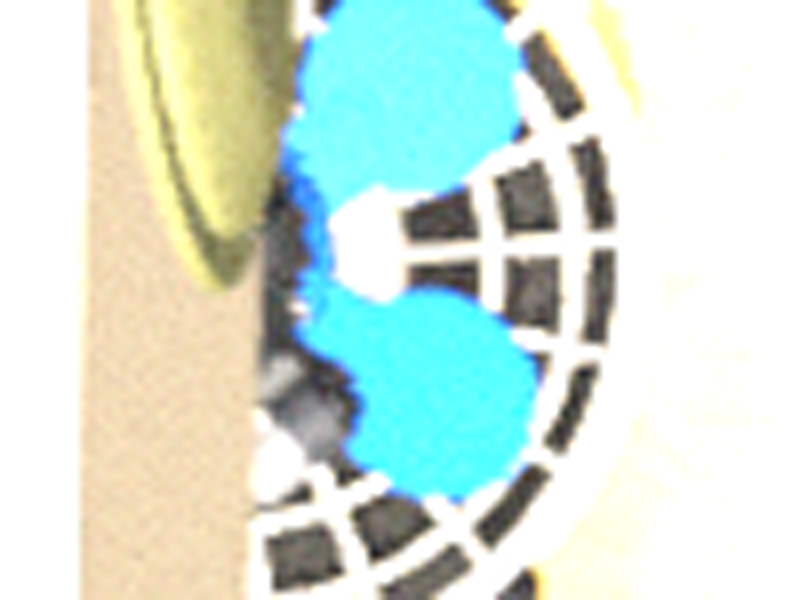

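In this view the finger position matches in x and y, with z near 115, but the reported TCP says lower. Closing the gripper will settle it: about 0.16 means the bar is held, and 0 means the fingers are above it. I'll lower to the planned grasp height (TCP z 80) and close.

Emit:
{"method": "step_arm", "body": {"commands": "0.6 0.05 0.05 0.6 0 0 0;0.6 0.05 0.05 1.2 0 0 0;0.6 0.05 0.05 1.2 0 0 0;0.16 0.05 0.05 1.2 0 0 0;0.1 0.05 0.05 1.2 0 0 0;0.1 0.05 0.05 1.2 0 0 0;0.1 0.05 0.05 1.2 0 0 0;0.1 0.05 0.05 1.2 0 0 0;0.1 0.05 0.05 1.2 0 0 0;0.1 0.05 0.05 1.2 0 0 0", "newtons": 40}}

```text
time_s: 4.07
eef_pos: [558.0, 179.4, 80.5]
ee_rot: [0.0, 0.408, 0.913, 0.0]
force: [0.6, 0.1, 0.3]
grip_width: 0.103
grip_force: 0.0
```

```bash
python3 - <<'E'
from h import *
b=save("side","side6"); s=sense(); print(s["eef_pos"],s["force"],s["wrist_torque"],s["grip_width"],s["grip_force"])
cv2.imwrite("pics/m6.png",cv2.resize(b[200:320,220:330,::-1],(550,600)))
E
```

```text
[558.05035732 179.36866735  80.46363621] [ 0.20288165 -0.65897337  0.56873375] [ 0.00959407 -0.00649657 -0.03345739] 0.10179951743419406 0.0
```

View pics/m6.png

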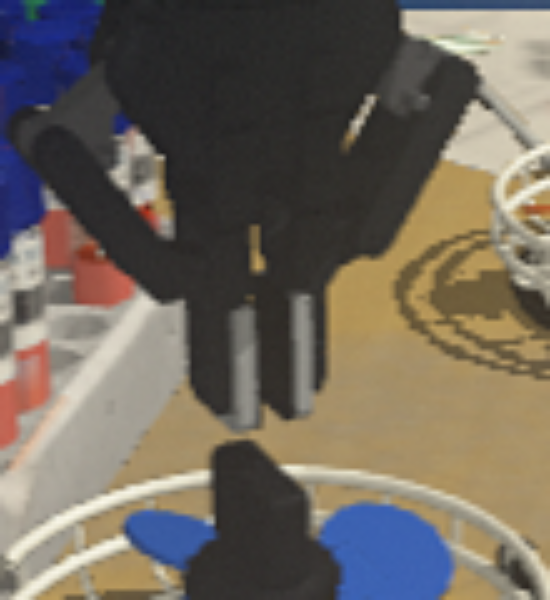

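Closing on air (0.10, no force), the picture shows the shut fingers at about (273,284), directly above the bar's top at about (271,294). That leaves about 16 mm to go. The arm's z reading doesn't agree with the picture, so I'll trust the vision and the contact test: open, go down about 28 mm (tips about 12 mm past the bar's top), nudge 2 mm in x, and close again, watching the force.

Emit:
{"method": "step_arm", "body": {"commands": "0.5 0 0 0 0 0 0;0.5 0 0 0 0 0 0;0.5 0 0 0 0 0 0;0.5 0 0 0 0 0 0;0.5 -0.1 0.1 0.7 0 0 0;0.5 -0.1 0.1 1.4 0 0 0;0.5 -0.1 0.1 2.1 0 0 0;0.5 -0.1 0.1 2.8 0 0 0;0.5 -0.1 0.1 2.8 0 0 0;0.5 -0.1 0.1 2.8 0 0 0", "newtons": 40}}

```text
time_s: 4.95
eef_pos: [559.1, 179.3, 51.8]
ee_rot: [-0.001, 0.408, 0.913, -0.0]
force: [0.8, 0.2, 1.1]
grip_width: 0.503
grip_force: 0.0
```

Emit:
{"method": "step_arm", "body": {"commands": "0.1 0 0 0 0 0 0;0.1 0 0 0 0 0 0;0.1 0 0 0 0 0 0;0.1 0 0 0 0 0 0;0.1 0 0 0 0 0 0;0.1 0 0 0 0 0 0", "newtons": 25}}

```text
time_s: 5.45
eef_pos: [560.3, 179.9, 53.0]
ee_rot: [0.001, 0.408, 0.913, 0.001]
force: [3.7, 4.3, -0.6]
grip_width: 0.153
grip_force: 27.9
```

The bar is held: width 0.153, about 13 mm. The side force says to shift about 1.5 mm along tool y. I'll ease off, go 6 mm deeper and regrip firmly.

Emit:
{"method": "step_arm", "body": {"commands": "0.35 0 0.15 0 0 0 0;0.35 0 0.15 0 0 0 0;0.35 0 0.15 0.3 0 0 0;0.35 0 0.15 0.6 0 0 0;0.35 0 0.15 0.6 0 0 0;0.1 0 0.15 0.6 0 0 0;0.1 0 0.15 0.6 0 0 0;0.1 0 0.15 0.6 0 0 0;0.1 0 0.15 0.6 0 0 0;0.1 0 0.15 0.6 0 0 0", "newtons": 50}}

```text
time_s: 6.28
eef_pos: [560.4, 180.2, 46.4]
ee_rot: [-0.0, 0.408, 0.913, -0.0]
force: [-1.4, -1.8, 0.8]
grip_width: 0.152
grip_force: 50.7
```

The grip is well centred. Now I'll turn clockwise from above, which is +rz about the downward tool axis, by 1.17 rad.

Emit:
{"method": "step_arm", "body": {"commands": "0.1 0 0 0 0 0 0.1;0.1 0 0 0 0 0 0.2;0.1 0 0 0 0 0 0.3;0.1 0 0 0 0 0 0.4;0.1 0 0 0 0 0 0.5;0.1 0 0 0 0 0 0.6;0.1 0 0 0 0 0 0.7;0.1 0 0 0 0 0 0.8;0.1 0 0 0 0 0 0.9;0.1 0 0 0 0 0 1.0;0.1 0 0 0 0 0 1.1;0.1 0 0 0 0 0 1.17;0.1 0 0 0 0 0 1.17;0.1 0 0 0 0 0 1.17;0.1 0 0 0 0 0 1.17"}}

```text
time_s: 7.53
eef_pos: [555.7, 179.5, 46.3]
ee_rot: [-0.002, 0.844, 0.537, -0.006]
force: [-26.6, -8.2, 18.8]
grip_width: 0.147
grip_force: 53.1
```

```bash
python3 - <<'E'
from h import *
s=sense(); print(s["force"],s["wrist_torque"],s["grip_width"],s["grip_force"],s["joints"][5])
r=R.from_quat(np.roll(s["ee_rot"],-1)).as_matrix(); print(np.degrees(np.arctan2(r[1,0],r[0,0])))
E
```

```text
[-26.55483195  -8.19754079  18.77493254] [-1.26250417  4.4208516  -0.03531361] 0.14655438907890667 53.05755615234375 0.5512253434485018
64.9168858157049
```

The tool turned 67° with the bar held. The 27 N side load comes from a small axis offset, so I'll relieve it before letting go.

Emit:
{"method": "step_arm", "body": {"commands": "0.1 -0.13 -0.2 -0.05 0 0 0;0.1 -0.25 -0.4 -0.1 0 0 0;0.1 -0.25 -0.4 -0.1 0 0 0;0.1 -0.25 -0.4 -0.1 0 0 0"}}

```text
time_s: 7.87
eef_pos: [555.4, 179.5, 46.5]
ee_rot: [-0.0, 0.844, 0.536, -0.001]
force: [0.1, -1.8, -10.9]
grip_width: 0.148
grip_force: 49.8
```

Emit:
{"method": "step_arm", "body": {"commands": "0.1 0 0 0.05 0 0 0;0.4 0 0 0.05 0 0 0;0.5 0 0 0.05 0 0 0;0.5 0 0 0.05 0 0 0;0.5 0 0 0.05 0 0 0;0.5 0 0 -2 0 0 0;0.5 0 0 -5 0 0 0;0.5 0 0 -8 0 0 0;0.5 0 0 -12 0 0 0;0.5 0 0 -16 0 0 0;0.5 0 0 -16 0 0 0"}}

```text
time_s: 8.78
eef_pos: [558.7, 180.3, 216.1]
ee_rot: [0.003, 0.844, 0.536, 0.007]
force: [0.5, -0.2, 0.5]
grip_width: 0.502
grip_force: 0.0
```

Released and clear. I'll swing the arm aside so the top camera can confirm the bar's angle.

Emit:
{"method": "step_arm", "body": {"commands": "0.5 -36 0 0 0 0 0;0.5 -36 0 0 0 0 0;0.5 -36 0 0 0 0 0;0.5 -36 0 0 0 0 0;0.5 -36 0 0 0 0 0;0.5 -36 0 0 0 0 0;0.5 -36 0 0 0 0 0;0.5 -36 0 0 0 0 0;0.5 -36 0 0 0 0 0;0.5 -36 0 0 0 0 0;0.5 -36 0 0 0 0 0;0.5 -36 0 0 0 0 0"}}

```text
time_s: 9.78
eef_pos: [403.2, -145.7, 207.6]
ee_rot: [0.0, 0.844, 0.536, 0.0]
force: [0.6, 0.7, -0.2]
grip_width: 0.499
grip_force: 0.0
```

```bash
python3 - <<'E'
from h import *
a=save("top","top7"); b=save("side","side7")
f=lambda im:np.clip(im.astype(float)*4.5,0,255).astype(np.uint8)[:,:,::-1]
A=cv2.resize(f(a[200:245,160:210]),(400,360),interpolation=cv2.INTER_CUBIC)
B=cv2.resize(f(b[275:340,240:305]),(360,360),interpolation=cv2.INTER_CUBIC)
cv2.imwrite("pics/enh7.png",np.hstack([A,B])); s=sense(); print(s["eef_pos"],s["force"],s["time_s"])
# predicted top-face corners at 67 deg turn
p0=np.array([559,179,85.]); th=np.radians(132-67); d=np.array([np.cos(th),np.sin(th),0])
print([((proj("top",p0+k*d)-[160,200])*8).round() for k in(-18,18)])
E
```

```text
[ 403.31152136 -145.22704337  207.44709204] [ 0.44151413 -0.69000792  0.11787423] 9.8833
[array([256., 193.]), array([ 76., 106.])]
```

View pics/enh7.png

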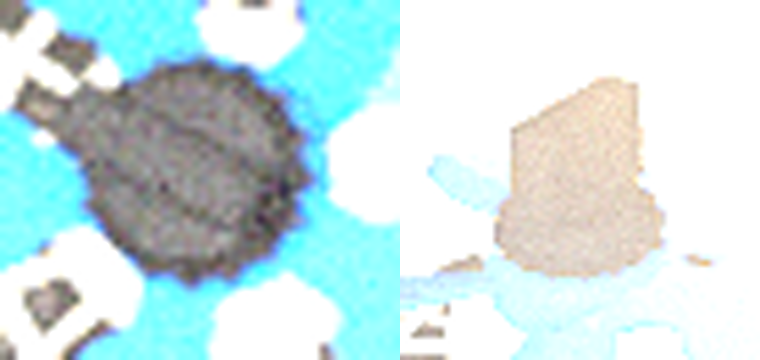

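The picture shows the bar still standing on its shaft. It now runs from upper left (70,110) to lower right (245,205), about 27° below horizontal, where before it was 41° above. That is about 68° clockwise and agrees with the tool's 67°. The arm is clear of everything, so I'm handing in.

```bash
python3 -c "
from rig import *
print(finish_job())"
```

```text
the job is handed in; nothing more can be done
None
```

The blue fan's spinner was loosened about 67° clockwise and left standing on its shaft with the gripper clear; the orange fan's spinner was not touched, and the job was handed in at about 10 s (no verdict shown).

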